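# Close up the telescoping tool rest and lay the screwdriver across it

## Robot

A 7-joint arm with a two-finger parallel gripper is mounted at the origin on a cart in front of the work surface, level with it; the furniture and walls round the work are solid. World frame = base frame: x ahead of the robot, y to its left, z up, the work surface at z = 0. Lengths are in m, angles in rad, forces in N, time in s.
With the tool pointing down it reaches from about 0.425 to 1.025 m from the base axis. Payload 3.6 kg.
Tool frame: the origin (TCP) lies midway between the tips of the shut fingers; the grasp point (between the pads) lies 19 mm behind it; z points along the fingers, y is the line along which they close (so a half turn about z gives the same grasp; the last joint's range is limited). The gripper opens to 85 mm and grips with 20 to 120 N. Pads are 22 mm wide; open, the fingers measure 114 mm over their backs; the gripper's body (76 mm by 85 mm) begins 54 mm behind the grasp point. The pads swing forward as they close: fully open they stand 13 mm farther back than shut.
Start: joints at [-1.29, 0.591, 0.048, 1.609, -0.033, 0.943, -0.034], TCP at [0.265, 0.675, 0.231] pointing down, gripper open.
Joint ranges: [-2.69, 2.69], [-0.47, 2.24], [-1.27, 1.36], [0.19, 2.51], [-1.53, 4.68], [0.08, 2.07], [-3.09, 3.09]. Speed limits (rad/s): [2.57, 2.57, 3.14, 3.14, 3.14, 3.14, 3.14].

## Interface

Orientations are given as a unit quaternion [w, x, y, z].
In Python, from workcell import observe, camera, camera_info, close_job, look_for, spot_point gives the robot as it stands.
- The arm moves only by the shell command python3 -m creep 'ROWS' [FORCE]. ROWS is a JSON object of lists of equal length, an entry for each row: "linear": the shift along the tool's x, y, z in units of 30 mm (1.0 is 30 mm), a list of three; "angular": the turn, a rotation vector about the tool's x, y, z in rad, a list of three; "jaw": the closure, from -1 (fully open) to 1 (shut). A call has 1 to 10 rows; each row shifts and turns the commanded pose from where the row before left it, along the tool's axes as they then stand; what a row does not reach is not made up. A row lasts 1/12 s, in which the tool goes at most 41.7 mm and 7.16 degrees, less where a joint would pass 70% of its speed; a pose out of reach is approached as far as the arm can. A call is refused whole if a number of a shift passes 1 or a number of a turn 0.125, either way. A call with a gripper value outside its range is refused whole. The fingers move at their own pace and stop on an object; FORCE is the grip in N (left out, the last holds). Time passes only in rows, so rows that do not move let the fingers close. It gives the time, the measured TCP pose, the force, the opening and the grip force at its end, in the units of the state.
- observe(): the state, without advancing time (a new reading comes with each control period).
- camera(name): name is "side" or "top"; returns (picture, depth): 420x560x3 uint8, red, green, blue; 420x560 float32, m along the optical axis (not along the pixel's ray), 0 where there is no reading.
- camera_info(name): a dict with "intrinsics" (3x3 intrinsics, pixels), "dist_coeffs" ([k1, k2, p1, p2, k3] as OpenCV has them; the pictures are not rectified), "position" and "rotation" of the camera in the world. Camera axes: x right, y up, looking along -z (the intrinsics and any distortion apply to the point x, -y, -z); pixel columns grow to the right and rows downward; lengths in m; the calibration is good to about 2 mm. A picture is of the moment at which its call begins. camera_info takes no time and is no camera call.
- close_job(): hands the job in; it is judged then, once.
Trained networks look in the newest picture that a camera, given by its name, has taken for a name from the list of things; names that differ only in an ending like _2 or _b are one class to them, and where a whole thing is asked for, a point or a joint stands for the part that bears it (a point fixed in the world has none). Each returns a list of dicts, best first, with "confidence" (0 to 1); they miss things now and then, are a little off and sometimes report something else, mostly with a low value. They report only what shows in the picture. A call takes as long as a camera call.
- look_for(camera, name): "box" ([left, top, right, bottom] in pixels, round what is visible of it).
- spot_point(camera, name): "pixel" ([column, row] in pixels: a listed point, or the origin of a listed thing).
The state is a dict: "time_s": time; "joint_pos": joint angles; "joint_vel": joint speeds; "joint_efforts": joint torques, N m; "eef_pos": TCP position; "tcp_rot": TCP orientation; "contact_force": force on the tool from outside, world axes, zero at the start; "wrist_torque": the same for the moment, N m; "opening": finger opening in m; "gripper_force": force on a finger pad.
Only numpy, scipy, OpenCV 4.12 (cv2) and the standard library are available. Lean on these libraries where they do the work, as an engineer would, in place of code of your own. Each camera call takes 0.05 s, during which the arm holds its last target. There are 200 camera calls.

## Task

The telescoping rest is set too long for the screwdriver: press its spring button pin flush with the tube and slide the tube in towards the red post until the pin snaps out through the hole in the brass plate, without forcing the tube against the pin. Then lay the screwdriver across the two forks, and leave the other things where they are.

Things in the scene. Friction and masses are not known exactly. Their poses are not given: they have to be found in the camera images.
- rest: Telescoping tool rest fixed to the bench. Origin: underside of its red base (90 x 210 x 10 mm, y -40 to +170), under the red post (40 x 24 x 110 mm); z up. A 25 mm square steel bar runs from the post along +y, axis 85 mm above the bench; a square aluminium tube, 32 x 32 mm outside, slides on it. The spring pin sits in the bar at y +142 mm and looks to -x, towards the robot.
- tube (a joint): Slide of the tube, m: 0 (within 1 mm) at the start, pin in its first hole; grows as the tube goes towards the post, end stop 0.078. The second hole, in a brass plate (48 x 28 mm, 1.5 mm proud) clamped on the tube's front, was never measured: the pin comes out somewhere between 0.052 and 0.068 and then locks the tube, 1 mm play each way. Friction and pin drag about 7 N.
- pin (a joint): Spring pin's travel inwards, m: 0 out (tip 6 mm proud of the tube's face), 0.006 flush, 0.008 under the tube wall. Spring 5 to 8 N; diameter 10 mm, domed tip, holes 12 mm. Out, it locks the tube. Pressed flush by a finger pad squeezed over it onto the tube (other finger behind), the hole's edge cams it right under when the tube is pushed: 10 to 20 N over the first 5 mm.
- pin_tip (a point): Tip of the spring pin, at the height of the tube's axis; when out it lies 22 mm from that axis on the rest's -x side. The pin stays in the bar while the tube moves. The tube pressing on the pin with over 30 N is forcing it.
- first_hole (a point): Point on the tube's axis level with its first hole; moves with the tube. The tube (wall 2 mm, top face 101 mm above the bench) reaches 35 mm from here towards the post and 107 mm the other way. It can be pinched from above across the rest's x.
- fork_fixed (a point): Middle of the floor of the fixed fork on the post, 125 mm above the bench. Fork: trough 12 mm long in y, flat floor about 26 mm wide in x, lips flaring out at 45 degrees, about 17 mm high.
- fork_sliding (a point): Middle of the floor of the like fork near the outer end of the tube, 93 mm beyond first_hole, also 125 mm high; 235 mm from fork_fixed at first, 167 to 183 mm when the tube is locked in the second hole.
- driver: Screwdriver lying on the bench, 216 mm long, about 0.09 kg. Origin: underside at mid length; y points to the handle. Handle (wood coloured) from y +12 to +108 mm, 20 to 28 mm wide, 26 mm high; thin 6 mm steel blade from y -107 to +12 mm, axis 14 mm up. Centre of mass at y +51 mm. May lie either way round in the forks.
- tape: Roll of tape, 100 mm across, 25 mm high, lying flat; origin underside centre. Bystander.
- tin: Round yellow tin, 66 mm across, 26 mm high; origin underside centre. Bystander.
- die: Steel die lying on its side, 82 mm long, 30 mm thick; origin underside centre. Bystander.

How it is judged:
By the outcome, as a careful person would: the job done as asked, in the order asked, and still so for the second after the job is handed in, with the robot touching nothing.
It also fails if it takes over 54 s, if anything falls off the work surface, if the arm or the gripper's body presses on something with over 40 N, if the wrist force passes 120 N, or if a joint passes its speed limit or range.

## Working session

There is one attempt and no reset: what is moved stays moved. The work goes in short steps, Python scripts to look and compute and a shell command to move; the robot and the scene stay as the last step left them, time stands still between calls to the robot, and variables do not carry over. Pictures are saved under pics/ and viewed, at most 10 in all, crops included, and the job is handed in when it is done.

```bash
ls; mkdir -p pics; cat > h.py <<'E'
import numpy as np, cv2, json
from workcell import *
def info(n):
    i=camera_info(n); return np.array(i["intrinsics"]),np.array(i["dist_coeffs"]),np.array(i["position"]),np.array(i["rotation"])
def ray(n,px):
    K,d,p,R=info(n)
    u=cv2.undistortPoints(np.array([[px]],float),K,d)[0,0]
    return p,R@np.array([u[0],-u[1],-1.0])
def at_z(n,px,z):
    p,r=ray(n,px); return p+r*(z-p[2])/r[2]
def at_d(n,px,D):
    p,r=ray(n,px); c,w=int(round(px[0])),int(round(px[1]))
    a=D[max(0,w-1):w+2,max(0,c-1):c+2]; a=a[a>0]
    return p+r*np.median(a) if len(a) else None
def proj(n,P):
    K,d,p,R=info(n); q=R.T@(np.array(P)-p); q=np.array([q[0],-q[1],-q[2]])
    return cv2.projectPoints(q.reshape(1,1,3),np.zeros(3),np.zeros(3),K,d)[0][0,0]
def snap(n,f=None):
    im,D=camera(n)
    if f: cv2.imwrite("pics/"+f,im[:,:,::-1])
    return im,D
E
python3 - <<'E'
from h import *
np.set_printoptions(precision=4,suppress=True)
for n in("top","side"):
    im,D=snap(n,n+"0.png"); K,d,p,R=info(n); print(n,p,R.tolist(),K[0,0],np.load if 0 else d)
    for t in("rest","pin_tip","first_hole","fork_fixed","fork_sliding","driver","tape","tin","die"):
        for s in spot_point(n,t)[:2]: 
            px=s["pixel"]; P=at_d(n,px,D); print(t,np.round(px,1),round(s["confidence"],2),P)
o=observe();print(o)
E
```

```text
pics
top [ 0.4018 -0.0714  1.3501] [-0.6954956793509538, -0.054752293255353614, 0.046854582664254796, 0.714907402724852] 510.7822420041675 [-0.0982  0.      0.      0.      0.    ]Traceback (most recent call last):
  File "<stdin>", line 7, in <module>
  File "h.py", line 12, in at_d
    p,r=ray(n,px); c,w=int(round(px[0])),int(round(px[1]))
        ~~~^^^^^^
  File "h.py", line 8, in ray
    return p,R@np.array([u[0],-u[1],-1.0])
             ~^~~~~~~~~~~~~~~~~~~~~~~~~~~~
ValueError: matmul: Input operand 1 has a mismatch in its core dimension 0, with gufunc signature (n?,k),(k,m?)->(n?,m?) (size 3 is different from 4)
```

```bash
sed -i 's/np.array(i\["rotation"\])$/Rot.from_quat(i["rotation"],scalar_first=True).as_matrix()/; 2a from scipy.spatial.transform import Rotation as Rot' h.py
python3 - <<'E'
from h import *
np.set_printoptions(precision=4,suppress=True)
for n in("top","side"):
    im,D=snap(n,n+"0.png"); K,d,p,R=info(n); print(n,p,R[:,2],K[0,0])
    for t in("rest","pin_tip","first_hole","fork_fixed","fork_sliding","driver","tape","tin","die"):
        for s in spot_point(n,t)[:2]: 
            px=s["pixel"]; P=at_d(n,px,D); print(t,np.round(px,1),round(s["confidence"],2),P)
o=observe();print(o)
E
```

```text
top [ 0.4018 -0.0714  1.3501] [-0.1435 -0.0092  0.9896] 510.7822420041675
rest [238.2 237.4] 0.64 [0.5054 0.033  0.1257]
first_hole [182.2 233.5] 0.57 [0.5204 0.1728 0.1043]
fork_fixed [237.6 231.9] 0.81 [0.5187 0.0342 0.1257]
fork_sliding [141.  224.7] 0.62 [0.5426 0.2703 0.1243]
driver [355.  253.2] 0.59 [ 0.4648 -0.2613  0.0173]
tape [181.  155.8] 0.84 [0.7429 0.1966 0.0006]
tin [239.4 156.4] 0.83 [0.7294 0.0348 0.0273]
side [-0.0975 -1.0113  0.7174] [-0.5001 -0.7217  0.4786] 472.86516933083993
rest [243.4 224.6] 0.68 [0.4938 0.0237 0.0167]
first_hole [225.5 183. ] 0.62 [0.5051 0.1473 0.0982]
fork_fixed [247.3 189.2] 0.74 [0.5154 0.0348 0.1213]
fork_sliding [213.3 158.8] 0.74 [ 0.8919  1.0145 -0.2125]
driver [288.6 285.6] 0.82 [ 0.4517 -0.2655  0.    ]
driver [222.7 181.2] 0.39 [0.51  0.175 0.092]
tape [279.3 187.6] 0.9 [0.7137 0.1612 0.0227]
tin [310.9 208.3] 0.7 [ 0.6478 -0.0934  0.0797]
die [313.9 328.8] 0.77 [ 0.4094 -0.4212  0.0011]
{'time_s': 1.1, 'joint_pos': array([-1.2905,  0.5912,  0.0484,  1.6085, -0.0333,  0.9427, -0.0337]), 'joint_vel': array([-0.0011, -0.0003,  0.0004, -0.0021,  0.0005, -0.0004, -0.0004]), 'joint_efforts': array([ -0.0006, -54.8653,   1.5459, -19.8534,   0.0094,   0.0015,
         0.    ]), 'eef_pos': array([0.2647, 0.6749, 0.2313]), 'tcp_rot': array([ 0.    ,  0.1858,  0.9826, -0.    ]), 'contact_force': array([ 0.0293, -0.1793, -0.4293]), 'wrist_torque': array([ 0.0589,  0.0013, -0.014 ]), 'gripper_force': 0.0, 'opening': 0.08528623402099246}
```

View pics/top0.png

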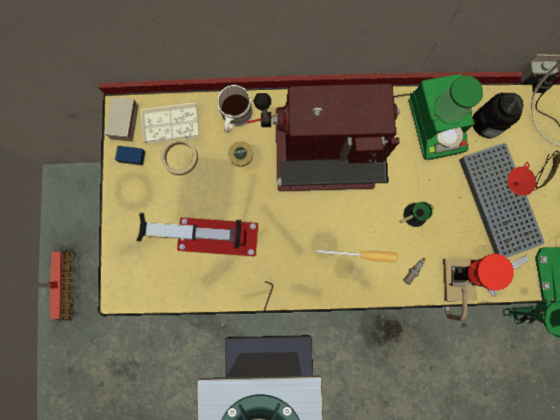

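View pics/side0.png

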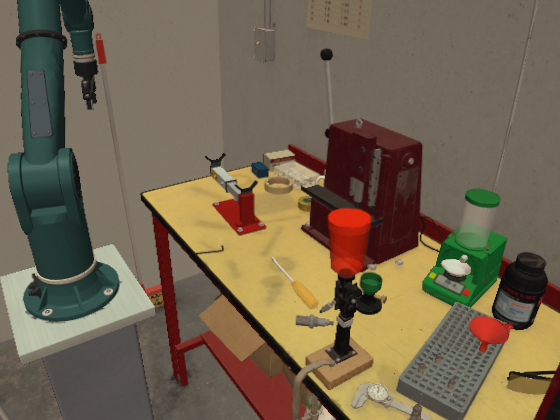

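```bash
cat >> h.py <<'E'
def cloud(n,D):
    K,d,p,R=info(n); h,w=D.shape
    px=np.stack(np.meshgrid(np.arange(w),np.arange(h)),-1).reshape(-1,1,2).astype(float)
    u=cv2.undistortPoints(px,K,d)[:,0]
    r=np.c_[u[:,0],-u[:,1],-np.ones(len(u))]@R.T
    W=p+r*D.reshape(-1,1); W[D.reshape(-1)==0]=np.nan
    return W.reshape(h,w,3)
def fitline(P):
    c=P.mean(0); v=np.linalg.svd(P-c)[2][0]; v*=np.sign(v[1]); t=(P-c)@v; o=(P-c)@np.array([v[1],-v[0]])
    return c,v,np.percentile(t,[1,99]),np.percentile(o,[2,50,98])
E
python3 - <<'E'
from h import *
np.set_printoptions(precision=4,suppress=True)
for n in("top","side"):
    im,D=snap(n); W=cloud(n,D).reshape(-1,3); C=im.reshape(-1,3).astype(int)
    x,y,z=W.T
    reg=(x>.42)&(x<.62)&(y>-.02)&(y<.36)
    tb=reg&(z>.093)&(z<.108)&(C.min(1)>110)
    print(n,"tube",tb.sum(),*fitline(W[tb][:,:2]),np.median(z[tb]))
    fk=reg&(z>.115)&(z<.16)
    for a,b in((-.02,.1),(.2,.36)):
        m=fk&(y>a)&(y<b)
        if m.sum()>5: print("fork",m.sum(),W[m].mean(0),W[m].min(0),W[m].max(0))
    red=reg&(z>.002)&(z<.02)&(C[:,0]>120)&(C[:,1]<60)
    print("base",red.sum(),*fitline(W[red][:,:2]),np.median(z[red]))
    dr=(x>.36)&(x<.56)&(y>-.42)&(y<-.12)&(z>.007)&(z<.045)
    print("drv",dr.sum(),*fitline(W[dr][:,:2]),W[dr].max(0))
    hd=dr&(z>.018)
    if hd.sum()>5: print("hd",hd.sum(),*fitline(W[hd][:,:2]))
    flat=(x>.3)&(x<.7)&(y>-.2)&(y<.0)&(np.abs(z)<.02); print("bench",np.median(z[flat]),z[flat].std())
    f=cv2.resize(im[190:270,120:280] if n=="top" else im[130:250,190:290],None,fx=4 if n=="top" else 5,fy=4 if n=="top" else 5,interpolation=cv2.INTER_CUBIC); cv2.imwrite(f"pics/{n}c.png",f[:,:,::-1])
E
```

```text
top tube 935 [0.5267 0.1693] [0.0953 0.9954] [-0.1105  0.0941] [-0.0154 -0.      0.0156] 0.10061919032269517
fork 147 [0.5148 0.0324 0.133 ] [0.4813 0.0241 0.1151] [0.5482 0.0416 0.1457]
fork 135 [0.5362 0.2671 0.1322] [0.5034 0.2597 0.1153] [0.5717 0.2754 0.1499]
base 1317 [0.5137 0.0953] [0.0713 0.9975] [-0.0982  0.1048] [-0.0368 -0.0107  0.0477] 0.010993869462270878
drv 862 [ 0.4571 -0.3243] [0.0769 0.997 ] [-0.096   0.1877] [-0.0817 -0.0006  0.1024] [ 0.5596 -0.1216  0.0439]
hd 560 [ 0.4502 -0.3459] [0.3217 0.9468] [-0.0811  0.165 ] [-0.0454 -0.0058  0.118 ]
bench 0.0013375554789463173 0.003749252017567894
side tube 213 [0.5249 0.1817] [0.1322 0.9912] [-0.1101  0.0841] [-0.0142 -0.0007  0.0167] 0.09950653971348344
fork 101 [0.5138 0.0313 0.1278] [0.4768 0.0233 0.1156] [0.5466 0.0433 0.1439]
fork 80 [0.5361 0.2663 0.128 ] [0.5011 0.2561 0.1153] [0.569  0.2798 0.143 ]
base 629 [0.5051 0.0951] [0.0816 0.9967] [-0.1014  0.1019] [-0.0319 -0.002   0.0431] 0.008989560208294112
drv 649 [ 0.4416 -0.3451] [0.2833 0.959 ] [-0.0804  0.1746] [-0.0428 -0.0042  0.1256] [ 0.5597 -0.16    0.0399]
hd 410 [ 0.4357 -0.3619] [0.5571 0.8305] [-0.065   0.0817] [-0.0283 -0.0043  0.1263]
bench -0.000775620378709263 0.003980909529569903
```

View pics/topc.png

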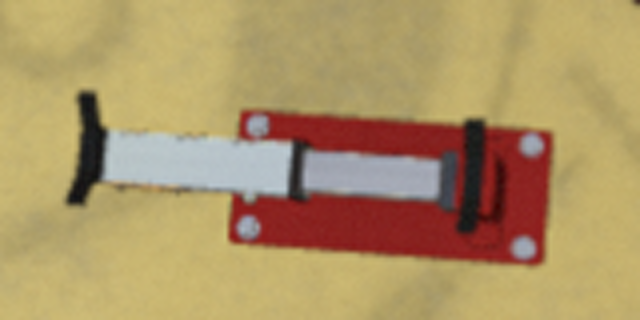

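The top crop shows the pin at about (182,238) in the full image, sitting on the tube's robot side. The forks are at about (139,227) and (238,234), and their spacing of 235.7 mm agrees with the given 235 mm. First I'll turn the tool.

```bash
cat >> h.py <<'E'
A=np.array([.5146,.0324]); U=np.array([.0925,.9957]); X=np.array([.9957,-.0925])
def rest(x,y,z): return np.r_[A+U*y+X*x,z]
def delta(P,ya=None,R1=None):
    o=observe(); R=Rot.from_quat(o["tcp_rot"],scalar_first=True)
    d=R.inv().apply(np.array(P)-o["eef_pos"])/.03
    if R1 is None:
        c,s=np.cos(ya),np.sin(ya); y=np.array([c,s,0]); z=np.array([0,0,-1.]); R1=Rot.from_matrix(np.c_[np.cross(y,z),y,z])
    print("pos",o["eef_pos"].round(4),"lin",d.round(2),"ang",(R.inv()*R1).as_rotvec().round(3),"F",np.round(o["contact_force"],1),"open",round(o["opening"],4),"grip",round(o["gripper_force"],1),"t",round(o["time_s"],2))
E
python3 -m creep '{"linear":[[0,0,0],[0,0,0],[0,0,0],[0,0,0],[0,0,0],[0,0,0],[0,0,0],[0,0,0],[0,0,0],[0,0,0]],"angular":[[0,0,0.125],[0,0,0.125],[0,0,0.125],[0,0,0.125],[0,0,0.125],[0,0,0.125],[0,0,0.125],[0,0,0.125],[0,0,0.125],[0,0,0.125]],"jaw":[-1,-1,-1,-1,-1,-1,-1,-1,-1,-1]}' 40
python3 -c "
from h import *
print(at_z('top',[182,238.2],.085), rest(-.02,.142,.085), at_z('top',[182.2,233.5],.101))
delta(rest(0,.142,.2),-.0926)"
```

```text
time_s: 2.03
eef_pos: [0.2645, 0.675, 0.2313]
tcp_rot: [-0.0, 0.728, 0.686, -0.0]
contact_force: [-0.7, 0.1, -0.2]
opening: 0.0857
gripper_force: 0.0
[0.51051324 0.17710785 0.085     ] [0.507821  0.1756394 0.085    ] [0.52074577 0.17344115 0.101     ]
pos [0.2645 0.675  0.2313] lin [-16.16   9.74   1.04] ang [-0.    -0.     0.034] F [-0.7  0.1 -0.2] open 0.0857 grip 0.0 t 2.03
```

```bash
python3 -m creep '{"linear":[[-0.8,0.48,0],[-0.8,0.48,0],[-0.8,0.48,0],[-0.8,0.48,0],[-0.8,0.48,0],[-0.8,0.48,0],[-0.8,0.48,0],[-0.8,0.48,0],[-0.8,0.48,0],[-0.8,0.48,0]],"angular":[[0,0,0.034],[0,0,0],[0,0,0],[0,0,0],[0,0,0],[0,0,0],[0,0,0],[0,0,0],[0,0,0],[0,0,0]],"jaw":[-1,-1,-1,-1,-1,-1,-1,-1,-1,-1]}' 40
python3 -c "
from h import *
delta(rest(0,.142,.2),-.0926)"
```

```text
time_s: 2.87
eef_pos: [0.3886, 0.4227, 0.2315]
tcp_rot: [-0.0, 0.737, 0.676, 0.0]
contact_force: [0.3, -0.1, -0.2]
opening: 0.0852
gripper_force: 0.0
pos [0.3886 0.4227 0.2315] lin [-7.87  5.34  1.05] ang [ 0.    -0.     0.006] F [ 0.3 -0.1 -0.2] open 0.0852 grip 0.0 t 2.87
```

```bash
python3 -m creep '{"linear":[[-0.8,0.48,0],[-0.8,0.48,0],[-0.8,0.48,0],[-0.8,0.48,0],[-0.8,0.48,0],[-0.8,0.48,0],[-0.8,0.48,0],[-0.8,0.48,0],[-0.8,0.48,0],[0,0,0]],"angular":[[0,0,0],[0,0,0],[0,0,0],[0,0,0],[0,0,0],[0,0,0],[0,0,0],[0,0,0],[0,0,0],[0,0,0]],"jaw":[-1,-1,-1,-1,-1,-1,-1,-1,-1,-1]}' 40
python3 -c "
from h import *
delta(rest(0,.142,.2),-.0926)"
```

```text
time_s: 3.7
eef_pos: [0.5014, 0.1907, 0.2322]
tcp_rot: [0.002, 0.74, 0.672, 0.0]
contact_force: [0.7, -0.2, 0.7]
opening: 0.0858
gripper_force: 0.0
pos [0.5014 0.1907 0.2322] lin [-0.48  0.92  1.08] ang [ 0.003  0.002 -0.004] F [ 0.7 -0.2  0.7] open 0.0858 grip 0.0 t 3.7
```

```bash
python3 -m creep '{"linear":[[-0.24,0.46,0.5],[-0.24,0.46,0.58],[0,0,0.5],[0,0,0.5],[0,0,0.5],[0,0,0.5],[0,0,0.5],[0,0,0],[0,0,0],[0,0,0]],"angular":[[0,0,-0.004],[0,0,0],[0,0,0],[0,0,0],[0,0,0],[0,0,0],[0,0,0],[0,0,0],[0,0,0],[0,0,0]],"jaw":[-1,-1,-1,-1,-1,-1,-1,-1,-1,-1]}' 40
python3 - <<'E'
from h import *
delta(rest(0,.142,.064),-.0926)
im,D=snap("top"); cv2.imwrite("pics/t2.png",cv2.resize(im[190:270,120:280],None,fx=4,fy=4)[:,:,::-1])
E
```

```text
time_s: 4.53
eef_pos: [0.5254, 0.181, 0.1246]
tcp_rot: [0.0, 0.736, 0.677, 0.001]
contact_force: [0.8, -0.3, -0.1]
opening: 0.0855
gripper_force: 0.0
pos [0.5254 0.181  0.1246] lin [-0.23  0.1   2.02] ang [ 0.001 -0.001  0.01 ] F [ 0.8 -0.3 -0.1] open 0.0855 grip 0.0 t 4.53
```

```bash
python3 -m creep '{"linear":[[-0.21,0.1,0.2],[0,0,0.45],[0,0,0.45],[0,0,0.45],[0,0,0.45],[0,0,0],[0,0,0]],"angular":[[0,0,0.01],[0,0,0],[0,0,0],[0,0,0],[0,0,0],[0,0,0],[0,0,0]],"jaw":[-1,-1,-1,-1,-1,-1,-1]}' 40
python3 -c "
from h import *
delta(rest(0,.142,.064),-.0926)"
```

```text
time_s: 5.17
eef_pos: [0.5273, 0.1736, 0.0638]
tcp_rot: [-0.0, 0.739, 0.673, -0.0]
contact_force: [-0.1, -0.4, -1.1]
opening: 0.0854
gripper_force: 0.0
pos [0.5273 0.1736 0.0638] lin [ 0.01  0.01 -0.01] ang [-0.     0.    -0.001] F [-0.1 -0.4 -1.1] open 0.0854 grip 0.0 t 5.17
```

Now I'll close on the pin and tube.

```bash
python3 -m creep '{"linear":[[0,0,0],[0,0,0],[0,0,0],[0,0,0],[0,0,0],[0,0,0],[0,0,0],[0,0,0],[0,0,0],[0,0,0]],"angular":[[0,0,0],[0,0,0],[0,0,0],[0,0,0],[0,0,0],[0,0,0],[0,0,0],[0,0,0],[0,0,0],[0,0,0]],"jaw":[1,1,1,1,1,1,1,1,1,1]}' 40
python3 -c "
from h import *
delta(rest(0,.142,.064),-.0926)"
```

```text
time_s: 6.0
eef_pos: [0.5264, 0.1743, 0.0646]
tcp_rot: [-0.001, 0.739, 0.673, -0.0]
contact_force: [-3.3, 1.2, 6.3]
opening: 0.0314
gripper_force: 43.7
pos [0.5264 0.1743 0.0646] lin [-0.01  0.05  0.02] ang [-0.002 -0.001 -0.001] F [-3.3  1.2  6.3] open 0.0314 grip 43.7 t 6.0
```

The opening is about 32 mm, so the pin is flush. I'll push gently in small steps.

```bash
python3 -m creep '{"linear":[[-0.04,0,0],[-0.04,0,0],[-0.04,0,0],[0,0,0]],"angular":[[0,0,0],[0,0,0],[0,0,0],[0,0,0]],"jaw":[1,1,1,1]}' 40
```

```text
time_s: 6.33
eef_pos: [0.5264, 0.1741, 0.0646]
tcp_rot: [-0.002, 0.739, 0.674, 0.001]
contact_force: [-2.6, 5.9, 4.0]
opening: 0.0313
gripper_force: 43.6
```

```bash
python3 -m creep '{"linear":[[-0.05,0,0],[-0.05,0,0],[-0.05,0,0],[0,0,0]],"angular":[[0,0,0],[0,0,0],[0,0,0],[0,0,0]],"jaw":[1,1,1,1]}' 40
```

```text
time_s: 6.67
eef_pos: [0.5261, 0.1712, 0.0646]
tcp_rot: [-0.002, 0.739, 0.674, 0.002]
contact_force: [-3.3, 9.1, 3.7]
opening: 0.0313
gripper_force: 43.2
```

```bash
python3 -m creep '{"linear":[[-0.05,0,0],[-0.05,0,0],[-0.05,0,0],[0,0,0]],"angular":[[0,0,0],[0,0,0],[0,0,0],[0,0,0]],"jaw":[1,1,1,1]}' 40
```

```text
time_s: 7.0
eef_pos: [0.5259, 0.1695, 0.0646]
tcp_rot: [-0.003, 0.738, 0.675, 0.003]
contact_force: [-2.6, 12.6, 2.5]
opening: 0.0319
gripper_force: 43.0
```

```bash
python3 -m creep '{"linear":[[-0.05,0,0],[-0.05,0,0],[-0.05,0,0],[0,0,0]],"angular":[[0,0,0],[0,0,0],[0,0,0],[0,0,0]],"jaw":[1,1,1,1]}' 40
```

```text
time_s: 7.33
eef_pos: [0.5254, 0.1639, 0.0646]
tcp_rot: [-0.003, 0.738, 0.675, 0.002]
contact_force: [-2.7, 10.2, 3.3]
opening: 0.0317
gripper_force: 43.0
```

```bash
python3 -m creep '{"linear":[[-0.05,0,0],[-0.05,0,0],[-0.05,0,0],[0,0,0]],"angular":[[0,0,0],[0,0,0],[0,0,0],[0,0,0]],"jaw":[1,1,1,1]}' 40
python3 - <<'E'
from h import *
delta(rest(0,.142,.064),-.0926)
for n in("top","side"):
    im,D=snap(n); W=cloud(n,D).reshape(-1,3);x,y,z=W.T
    m=(x>.42)&(x<.62)&(z>.115)&(z<.16)&(y>.225)&(y<.36); print(n,m.sum(),W[m].mean(0))
E
```

```text
time_s: 7.67
eef_pos: [0.5248, 0.1577, 0.0646]
tcp_rot: [-0.002, 0.739, 0.674, 0.002]
contact_force: [-2.1, 8.5, 4.4]
opening: 0.0315
gripper_force: 42.9
pos [0.5248 0.1577 0.0646] lin [0.54 0.05 0.02] ang [-0.001 -0.006  0.002] F [-2.1  8.5  4.4] open 0.0315 grip 42.9 t 7.67
top 0 [nan nan nan]
side 15 [0.50759067 0.25171385 0.13521073]<stdin>:5: RuntimeWarning: Mean of empty slice.
  ret = um.true_divide(
```

The force peaked and then dropped to sliding friction, so the pin is under the wall and the tube is sliding. I'll continue at a lower grip.

```bash
python3 -m creep '{"linear":[[-0.08,0,0],[-0.08,0,0],[-0.08,0,0],[-0.08,0,0],[-0.08,0,0],[-0.08,0,0],[-0.08,0,0],[-0.08,0,0],[-0.08,0,0],[0,0,0]],"angular":[[0,0,0],[0,0,0],[0,0,0],[0,0,0],[0,0,0],[0,0,0],[0,0,0],[0,0,0],[0,0,0],[0,0,0]],"jaw":[1,1,1,1,1,1,1,1,1,1]}' 25
python3 -m creep '{"linear":[[-0.08,0,0],[-0.08,0,0],[-0.08,0,0],[0,0,0]],"angular":[[0,0,0],[0,0,0],[0,0,0],[0,0,0]],"jaw":[1,1,1,1]}' 25
python3 - <<'E'
from h import *
delta(rest(0,.142,.064),-.0926)
for n in("top","side"):
    im,D=snap(n); W=cloud(n,D).reshape(-1,3);x,y,z=W.T
    m=(x>.42)&(x<.62)&(z>.115)&(z<.16)&(y>.16)&(y<.36); print(n,m.sum(),W[m].mean(0) if m.sum() else 0, [ (s["pixel"],s["confidence"]) for s in spot_point(n,"fork_sliding")])
    cv2.imwrite(f"pics/{n}3.png",cv2.resize(im[130:250,150:310],None,fx=4,fy=4)[:,:,::-1])
E
```

```text
time_s: 8.6
eef_pos: [0.5226, 0.1357, 0.0646]
tcp_rot: [-0.002, 0.739, 0.674, 0.001]
contact_force: [-3.9, 6.7, 4.7]
opening: 0.0315
gripper_force: 43.0
time_s: 8.93
eef_pos: [0.5219, 0.1284, 0.0646]
tcp_rot: [-0.002, 0.739, 0.674, 0.001]
contact_force: [-3.2, 7.0, 4.1]
opening: 0.0317
gripper_force: 43.0
pos [0.5219 0.1284 0.0646] lin [1.52 0.06 0.03] ang [-0.002 -0.005  0.002] F [-3.2  7.   4.1] open 0.0317 grip 43.0 t 8.93
top 0 0 []
side 16 [0.50465745 0.22147807 0.1348485 ] [([221.8, 165.6], 0.45), ([309.9, 208.3], 0.15)]
```

View pics/side3.png

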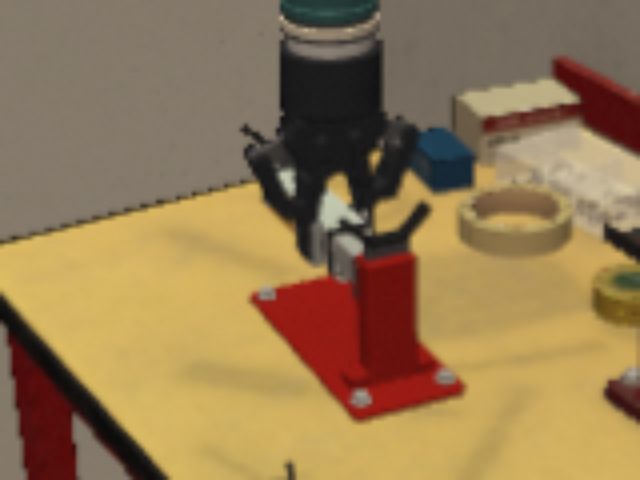

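The side view shows the tube sliding in with the fingers still on it. The fork tip (left prong near crop (250,135)) moved 30 mm against 29 mm for the TCP, so there is no slip. The slide is now about 46 mm, and I'll creep on from here.

```bash
python3 -m creep '{"linear":[[-0.05,0,0],[-0.05,0,0],[-0.05,0,0],[0,0,0]],"angular":[[0,0,0],[0,0,0],[0,0,0],[0,0,0]],"jaw":[1,1,1,1]}' 25
```

```text
time_s: 9.47
eef_pos: [0.5215, 0.1244, 0.0646]
tcp_rot: [-0.002, 0.738, 0.674, 0.001]
contact_force: [-3.8, 7.9, 5.7]
opening: 0.0316
gripper_force: 43.0
```

```bash
python3 -m creep '{"linear":[[-0.04,0,0],[-0.04,0,0],[-0.04,0,0],[0,0,0]],"angular":[[0,0,0],[0,0,0],[0,0,0],[0,0,0]],"jaw":[1,1,1,1]}' 25
```

```text
time_s: 9.8
eef_pos: [0.5211, 0.121, 0.0646]
tcp_rot: [-0.003, 0.738, 0.674, 0.002]
contact_force: [-3.3, 8.4, 5.8]
opening: 0.0318
gripper_force: 43.0
```

```bash
python3 -m creep '{"linear":[[-0.04,0,0],[-0.04,0,0],[-0.04,0,0],[0,0,0]],"angular":[[0,0,0],[0,0,0],[0,0,0],[0,0,0]],"jaw":[1,1,1,1]}' 25
```

```text
time_s: 10.13
eef_pos: [0.5207, 0.1171, 0.0646]
tcp_rot: [-0.002, 0.738, 0.674, 0.001]
contact_force: [-2.7, 7.4, 5.5]
opening: 0.0315
gripper_force: 43.0
```

Slide is about 57 mm and still free.

```bash
python3 -m creep '{"linear":[[-0.04,0,0],[-0.04,0,0],[0,0,0]],"angular":[[0,0,0],[0,0,0],[0,0,0]],"jaw":[1,1,1]}' 25
```

```text
time_s: 10.38
eef_pos: [0.5203, 0.1119, 0.0646]
tcp_rot: [-0.001, 0.739, 0.674, 0.0]
contact_force: [-3.9, 3.1, 5.6]
opening: 0.0317
gripper_force: 43.1
```

```bash
python3 -m creep '{"linear":[[-0.04,0,0],[-0.04,0,0],[0,0,0]],"angular":[[0,0,0],[0,0,0],[0,0,0]],"jaw":[1,1,1]}' 25
```

```text
time_s: 10.63
eef_pos: [0.5201, 0.1101, 0.0646]
tcp_rot: [-0.002, 0.739, 0.674, 0.001]
contact_force: [-4.0, 4.9, 5.6]
opening: 0.0311
gripper_force: 43.0
```

```bash
python3 -m creep '{"linear":[[-0.04,0,0],[-0.04,0,0],[0,0,0]],"angular":[[0,0,0],[0,0,0],[0,0,0]],"jaw":[1,1,1]}' 25
```

```text
time_s: 10.88
eef_pos: [0.52, 0.1089, 0.0646]
tcp_rot: [-0.002, 0.739, 0.674, 0.001]
contact_force: [-3.3, 7.5, 4.8]
opening: 0.0316
gripper_force: 43.1
```

```bash
python3 -m creep '{"linear":[[-0.04,0,0],[-0.04,0,0],[0,0,0]],"angular":[[0,0,0],[0,0,0],[0,0,0]],"jaw":[1,1,1]}' 25
```

```text
time_s: 11.13
eef_pos: [0.52, 0.1087, 0.0646]
tcp_rot: [-0.003, 0.738, 0.674, 0.002]
contact_force: [-3.8, 10.2, 4.9]
opening: 0.0315
gripper_force: 43.2
```

```bash
python3 -m creep '{"linear":[[0,0,0],[0,0,0],[0,0,0]],"angular":[[0,0,0],[0,0,0],[0,0,0]],"jaw":[1,1,1]}' 25
python3 - <<'E'
from h import *
im,D=snap("side"); W=cloud("side",D).reshape(-1,3);x,y,z=W.T
m=(x>.42)&(x<.62)&(z>.115)&(z<.16)&(y>.16)&(y<.36); print(m.sum(),W[m].mean(0))
E
```

```text
time_s: 11.38
eef_pos: [0.52, 0.1087, 0.0646]
tcp_rot: [-0.003, 0.738, 0.674, 0.002]
contact_force: [-3.0, 10.1, 4.8]
opening: 0.0317
gripper_force: 43.2
16 [0.50215862 0.20064724 0.13521765]
```

It has stopped, so it is likely locked. I'll check with a gentle pull back.

```bash
python3 -m creep '{"linear":[[0.08,0,0],[0.08,0,0],[0.08,0,0],[0.08,0,0],[0.08,0,0],[0,0,0]],"angular":[[0,0,0],[0,0,0],[0,0,0],[0,0,0],[0,0,0],[0,0,0]],"jaw":[1,1,1,1,1,1]}' 25
```

```text
time_s: 11.93
eef_pos: [0.5202, 0.1115, 0.0646]
tcp_rot: [0.0, 0.74, 0.673, -0.002]
contact_force: [-3.8, -5.9, 7.4]
opening: 0.0316
gripper_force: 42.9
```

```bash
python3 -m creep '{"linear":[[0.06,0,0],[0.06,0,0],[0.06,0,0],[0,0,0]],"angular":[[0,0,0],[0,0,0],[0,0,0],[0,0,0]],"jaw":[1,1,1,1]}' 25
```

```text
time_s: 12.27
eef_pos: [0.5202, 0.1118, 0.0645]
tcp_rot: [0.002, 0.741, 0.672, -0.004]
contact_force: [-4.3, -15.2, 8.1]
opening: 0.0317
gripper_force: 43.0
```

Locked: the force rises both ways, with about 2–3 mm of play. Relax, release, rise.

```bash
python3 -m creep '{"linear":[[-0.06,0,0],[-0.06,0,0],[-0.06,0,0],[0,0,0],[0,0,0],[0,0,0],[0,0,0],[0,0,0],[0,0,0],[0,0,0]],"angular":[[0,0,0],[0,0,0],[0,0,0],[0,0,0],[0,0,0],[0,0,0],[0,0,0],[0,0,0],[0,0,0],[0,0,0]],"jaw":[1,1,1,1,-1,-1,-1,-1,-1,-1]}' 25
python3 -m creep '{"linear":[[0,0,-0.5],[0,0,-0.7],[0,0,-0.8],[0,0,-0.8],[0,0,-0.8],[0,0,-0.8],[0,0,-0.8],[-0.8,0,0],[-0.8,0,0],[-0.8,0,0]],"angular":[[0,0,0],[0,0,0],[0,0,0],[0,0,0],[0,0,0],[0,0,0],[0,0,0],[0,0,0],[0,0,0],[0,0,0]],"jaw":[-1,-1,-1,-1,-1,-1,-1,-1,-1,-1]}' 25
python3 -m creep '{"linear":[[-0.8,-0.3,0],[-0.8,-0.3,0],[-0.8,-0.3,0],[-0.8,-0.3,0],[0,0,0]],"angular":[[0,0,0],[0,0,0],[0,0,0],[0,0,0],[0,0,0]],"jaw":[-1,-1,-1,-1,-1]}' 25
python3 - <<'E'
from h import *
for n in("top","side"):
    im,D=snap(n); W=cloud(n,D).reshape(-1,3);x,y,z=W.T
    for a,b in((-.02,.1),(.15,.36)):
        m=(x>.42)&(x<.62)&(z>.115)&(z<.16)&(y>a)&(y<b); print(n,m.sum(),W[m].mean(0))
    if n=="top":
        c1=cv2.resize(im[190:270,120:280],None,fx=4,fy=4,interpolation=cv2.INTER_CUBIC); c2=cv2.resize(im[230:280,300:460],None,fx=4,fy=4,interpolation=cv2.INTER_CUBIC)
        cv2.imwrite("pics/t4.png",np.vstack([c1,c2])[:,:,::-1])
E
```

```text
time_s: 13.1
eef_pos: [0.5219, 0.1151, 0.0639]
tcp_rot: [-0.0, 0.739, 0.674, 0.0]
contact_force: [0.4, -0.3, 0.0]
opening: 0.0853
gripper_force: 0.0
time_s: 13.93
eef_pos: [0.5152, 0.0429, 0.2205]
tcp_rot: [0.0, 0.738, 0.674, 0.001]
contact_force: [0.3, -1.3, -1.0]
opening: 0.0854
gripper_force: 0.0
time_s: 14.35
eef_pos: [0.467, -0.0541, 0.2199]
tcp_rot: [-0.0, 0.742, 0.671, -0.001]
contact_force: [0.3, -0.4, -0.0]
opening: 0.0853
gripper_force: 0.0
top 151 [0.51493337 0.03237327 0.13248571]
top 156 [0.53152137 0.20488454 0.13261374]
side 100 [0.51306728 0.03136381 0.12784169]
side 56 [0.51946583 0.20417814 0.1253162 ]
```

View pics/t4.png

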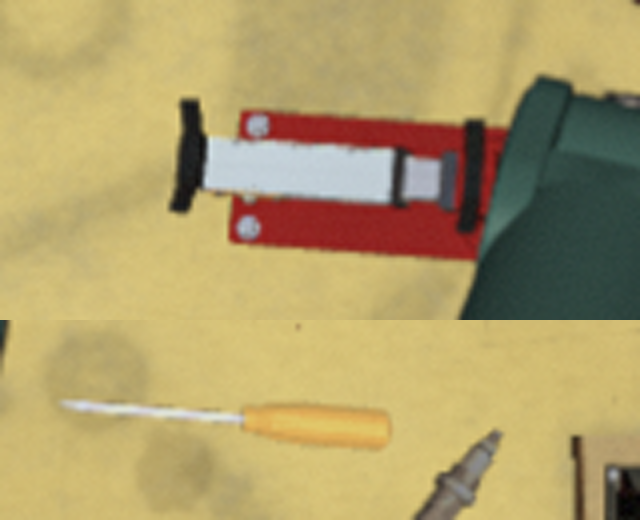

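The top view shows the tube shortened, with fork spacing 173 mm (range 167–183), and the pin tip showing at crop (248,195). The driver's tip is at about px (315.5,251), its handle end at about (397.7,257), and the collar at about (361,254.5). Next I'll compute its pose.

```bash
cat >> h.py <<'E'
def drv():
    im,D=snap("top"); hsv=cv2.cvtColor(im,cv2.COLOR_RGB2HSV).astype(int)
    t=at_z("top",[315.5,251],.014); e=at_z("top",[397.7,257.3],.014)
    return im,t,e
E
python3 - <<'E'
from h import *
im,t,e=drv(); v=(e-t)[:2]; print(t,e,np.linalg.norm(v))
# handle pixels by saturation
h=cv2.cvtColor(im,cv2.COLOR_RGB2HSV)[230:280,350:410].astype(int)
m=(h[:,:,1]>150); ys,xs=np.nonzero(m); print(len(xs))
P=np.array([at_z("top",[x+350,y+230],.014)[:2] for x,y in zip(xs,ys)]); c,u,tt,oo=fitline(P); print(c,u,tt,oo)
u=v/np.linalg.norm(v)
com=(t[:2]+u*158+0)if 0 else t[:2]+u*.158*np.linalg.norm(v)/.215
ya=np.arctan2(u[0],-u[1]); print(com,"u",u,"yaw",ya)
delta(np.r_[com,.2],ya)
E
```

```text
[ 0.473676  -0.1588155  0.014    ] [ 0.45075455 -0.37333837  0.014     ] 0.21574395192166126
115
[ 0.45512042 -0.32449168] [0.10243017 0.9947402 ] [-0.04163908  0.0424342 ] [-0.00961684 -0.00317644  0.01092921]
[ 0.4568314  -0.31646486] u [-0.10624374 -0.99434012] yaw -0.10644463939440424
pos [ 0.4706 -0.0489  0.22  ] lin [-8.92  0.37  0.66] ang [ 0.    -0.001  0.013] F [-0.1 -0.2 -0. ] open 0.0853 grip 0.0 t 14.5
```

```bash
python3 -m creep '{"linear":[[-0.9,0.04,0],[-0.9,0.04,0],[-0.9,0.04,0],[-0.9,0.04,0],[-0.9,0.04,0],[-0.9,0.04,0.1],[-0.9,0.04,0.1],[-0.9,0.04,0.2],[-0.9,0.04,0.3],[-0.8,0.01,0.4]],"angular":[[0,0,0.013],[0,0,0],[0,0,0],[0,0,0],[0,0,0],[0,0,0],[0,0,0],[0,0,0],[0,0,0],[0,0,0]],"jaw":[-1,-1,-1,-1,-1,-1,-1,-1,-1,-1]}' 60
python3 -m creep '{"linear":[[0,0,0.8],[0,0,0.8],[0,0,0.8],[0,0,0.8],[0,0,0]],"angular":[[0,0,0],[0,0,0],[0,0,0],[0,0,0],[0,0,0]],"jaw":[-1,-1,-1,-1,-1]}' 60
python3 -c "
from h import *
delta([.4568,-.3165,.005],-.1064)"
```

```text
time_s: 15.33
eef_pos: [0.4557, -0.3169, 0.187]
tcp_rot: [0.001, 0.743, 0.67, 0.001]
contact_force: [1.2, -0.2, 0.1]
opening: 0.0855
gripper_force: 0.0
time_s: 15.75
eef_pos: [0.4528, -0.3128, 0.0869]
tcp_rot: [-0.004, 0.743, 0.67, -0.001]
contact_force: [-0.3, 0.1, -0.4]
opening: 0.0857
gripper_force: 0.0
pos [ 0.4528 -0.3128  0.0869] lin [-0.12  0.16  2.73] ang [-0.006 -0.004  0.003] F [-0.3  0.1 -0.4] open 0.0857 grip 0.0 t 15.75
```

```bash
python3 -m creep '{"linear":[[-0.12,0.14,0.5],[0,0,0.5],[0,0,0.5],[0,0,0.5],[0,0,0.4],[0,0,0.2],[0,0,0],[0,0,0]],"angular":[[0,0,0],[0,0,0],[0,0,0],[0,0,0],[0,0,0],[0,0,0],[0,0,0],[0,0,0]],"jaw":[-1,-1,-1,-1,-1,-1,-1,-1]}' 60
python3 -c "
from h import *
delta([.4568,-.3165,.005],-.1064)"
```

```text
time_s: 16.42
eef_pos: [0.4578, -0.3199, 0.0132]
tcp_rot: [0.0, 0.743, 0.669, 0.0]
contact_force: [0.4, -0.7, 0.7]
opening: 0.0855
gripper_force: 0.0
pos [ 0.4578 -0.3199  0.0132] lin [ 0.11 -0.05  0.27] ang [0.    0.    0.001] F [ 0.4 -0.7  0.7] open 0.0855 grip 0.0 t 16.42
```

```bash
python3 -m creep '{"linear":[[0.11,-0.04,0.13],[0,0,0.12],[0,0,0],[0,0,0],[0,0,0],[0,0,0],[0,0,0],[0,0,0],[0,0,0],[0,0,0]],"angular":[[0,0,0],[0,0,0],[0,0,0],[0,0,0],[0,0,0],[0,0,0],[0,0,0],[0,0,0],[0,0,0],[0,0,0]],"jaw":[-1,-1,-1,1,1,1,1,1,1,1]}' 60
python3 -c "
from h import *
delta([.4568,-.3165,.005],-.1064)"
```

```text
time_s: 17.25
eef_pos: [0.4566, -0.3169, 0.0057]
tcp_rot: [0.0, 0.744, 0.669, 0.0]
contact_force: [0.1, -0.4, 3.2]
opening: 0.0183
gripper_force: 59.1
pos [ 0.4566 -0.3169  0.0057] lin [0.01 0.01 0.02] ang [0.001 0.    0.   ] F [ 0.1 -0.4  3.2] open 0.0183 grip 59.1 t 17.25
```

```bash
python3 -m creep '{"linear":[[0,0,-0.2],[0,0,-0.4],[0,0,-0.6],[0,0,-0.8],[0,0,-0.8],[0,0,-0.8],[0,0,-0.8],[0,0,-0.8],[0,0,-0.8],[0,0,0]],"angular":[[0,0,0],[0,0,0],[0,0,0],[0,0,0],[0,0,0],[0,0,0],[0,0,0],[0,0,0],[0,0,0],[0,0,0]],"jaw":[1,1,1,1,1,1,1,1,1,1]}' 60
python3 - <<'E'
from h import *
im,D=snap("side"); cv2.imwrite("pics/s5.png",cv2.resize(im[170:320,200:400],None,fx=4,fy=4)[:,:,::-1])
delta(rest(0,.04,.2),-.0926)
W=cloud("side",D); x,y,z=W.reshape(-1,3).T
m=(x>.42)&(x<.53)&(y>-.29)&(y<-.14)&(z>.1)&(z<.25); print(m.sum()); P=W.reshape(-1,3)[m]
if m.sum()>8:
    c=P.mean(0); print(c,P.min(0),P.max(0),np.linalg.svd(P-c)[2][0])
E
```

```text
time_s: 18.08
eef_pos: [0.4584, -0.3184, 0.1905]
tcp_rot: [0.004, 0.744, 0.668, 0.001]
contact_force: [0.8, -1.2, 0.1]
opening: 0.0184
gripper_force: 58.7
pos [ 0.4577 -0.3175  0.1884] lin [13.13  0.64 -0.41] ang [ 0.006  0.002 -0.013] F [-0.  -0.5 -1.7] open 0.0181 grip 58.7 t 18.13
63
[ 0.46677399 -0.21051472  0.19800287] [ 0.45138022 -0.28875067  0.19226726] [ 0.47548361 -0.15672846  0.20305056] [-0.16630151 -0.98605755  0.00585877]
```

View pics/s5.png

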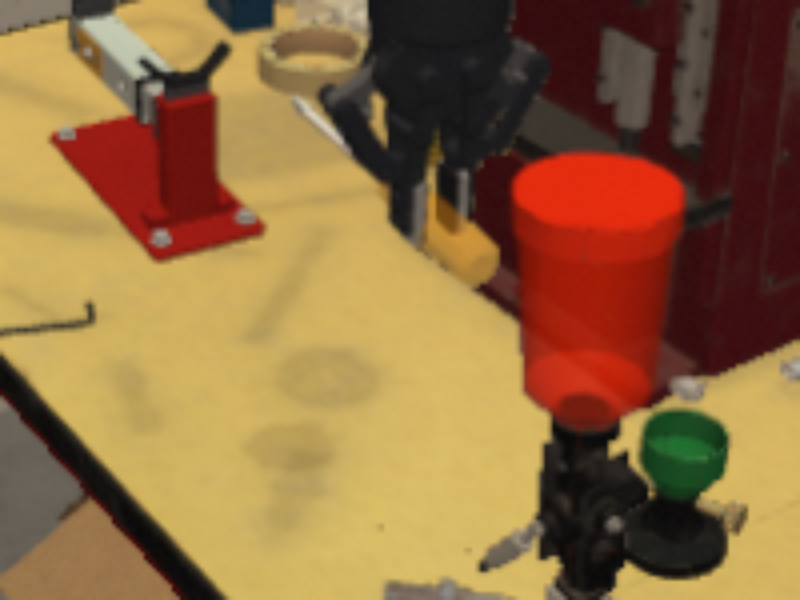

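The driver is held level with its axis about 9 mm above the TCP. In the crop, handle at (460,245), blade tip at (300,100). The brass plate on the tube is visible at (90,45). Now I'll carry it over the forks and tilt the blade down slightly.

```bash
python3 -m creep '{"linear":[[0.5,0.02,-0.1],[0.8,0.04,-0.1],[0.8,0.04,0],[0.8,0.04,0],[0.8,0.04,0],[0.8,0.04,0],[0.8,0.04,0],[0.8,0.04,0],[0.8,0.04,0],[0.8,0.04,0]],"angular":[[0,0,-0.013],[0,0,0],[0,0,0],[0,0,0],[0,0,0],[0,0,0],[0,0,0],[0,0,0],[0,0,0],[0,0,0]],"jaw":[1,1,1,1,1,1,1,1,1,1]}' 60
python3 -m creep '{"linear":[[0.8,0.04,0],[0.8,0.04,0],[0.8,0.04,0],[0.8,0.04,0],[0.8,0.04,0],[0.5,0,0],[0.3,0,0],[0,0,0],[0,0,0]],"angular":[[0,0,0],[0,0,0],[0,0,0],[0,-0.02,0],[0,-0.02,0],[0,-0.02,0],[0,0,0],[0,0,0],[0,0,0]],"jaw":[1,1,1,1,1,1,1,1,1]}' 60
python3 -c "
from h import *
delta(rest(-.001,.039,.15),-.0926)"
```

```text
time_s: 18.97
eef_pos: [0.4882, -0.0862, 0.1905]
tcp_rot: [-0.001, 0.739, 0.673, -0.001]
contact_force: [-0.5, -0.5, -0.6]
opening: 0.0183
gripper_force: 58.7
time_s: 19.72
eef_pos: [0.5079, 0.0545, 0.1893]
tcp_rot: [0.02, 0.739, 0.673, -0.023]
contact_force: [0.3, 0.0, -0.8]
opening: 0.0183
gripper_force: 58.6
pos [0.5079 0.0545 0.1893] lin [0.67 0.26 1.27] ang [-0.001  0.061 -0.   ] F [ 0.3  0.  -0.8] open 0.0183 grip 58.6 t 19.72
```

```bash
python3 -m creep '{"linear":[[0.34,0.13,0.1],[0.33,0.13,0.1],[0,0,0.4],[0,0,0.4],[0,0,0.25],[0,0,0.1],[0,0,0],[0,0,0]],"angular":[[0,0,0],[0,0,0],[0,0,0],[0,0,0],[0,0,0],[0,0,0],[0,0,0],[0,0,0]],"jaw":[1,1,1,1,1,1,1,1]}' 60
python3 - <<'E'
from h import *
delta(rest(-.001,.039,.127),-.0926)
im,D=snap("side"); cv2.imwrite("pics/s6.png",cv2.resize(im[110:250,160:320],None,fx=4,fy=4,interpolation=cv2.INTER_CUBIC)[:,:,::-1])
E
```

```text
time_s: 20.38
eef_pos: [0.5184, 0.0717, 0.1482]
tcp_rot: [0.02, 0.739, 0.673, -0.022]
contact_force: [0.6, 0.6, -1.1]
opening: 0.0182
gripper_force: 58.6
pos [0.5184 0.0717 0.1482] lin [ 0.03 -0.04  0.71] ang [ 0.     0.06  -0.001] F [ 0.6  0.6 -1.1] open 0.0182 grip 58.6 t 20.38
```

View pics/s6.png

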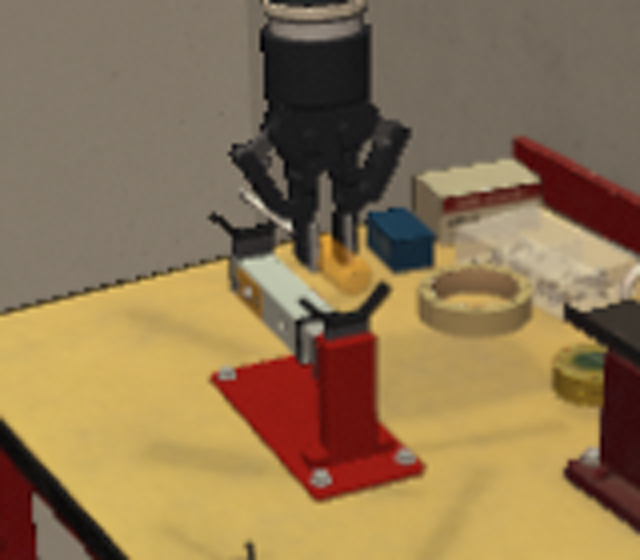

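```bash
python3 - <<'E'
from h import *
for P in (rest(-.001,-.018,.148+.0085+.0034),rest(-.001,.197,.148),rest(0,0,.125),observe()["eef_pos"]):
    print(P.round(3),((proj("side",P)-[160,110])*4).round(0))
E
```

```text
[0.512 0.015 0.16 ] [359. 279.]
[0.532 0.229 0.148] [240. 189.]
[0.515 0.032 0.125] [350. 314.]
[0.519 0.072 0.148] [326. 263.]
```

The projected handle end (359,279) and tip (240,189) match the view at about (358,278) and (243,190). Lowering now.

```bash
python3 -m creep '{"linear":[[0,0,0.2],[0,0,0.2],[0,0,0.1],[0,0,0],[0,0,0]],"angular":[[0,0,0],[0,0,0],[0,0,0],[0,0,0],[0,0,0]],"jaw":[1,1,1,1,1]}' 60
python3 -m creep '{"linear":[[0,0,0.05],[0,0,0.05],[0,0,0],[0,0,0]],"angular":[[0,0,0],[0,0,0],[0,0,0],[0,0,0]],"jaw":[1,1,1,1]}' 60
```

```text
time_s: 20.85
eef_pos: [0.5178, 0.071, 0.1329]
tcp_rot: [0.02, 0.739, 0.673, -0.022]
contact_force: [0.1, 0.1, -1.0]
opening: 0.0181
gripper_force: 58.6
time_s: 21.18
eef_pos: [0.518, 0.0709, 0.1302]
tcp_rot: [0.02, 0.739, 0.673, -0.022]
contact_force: [-1.2, 0.2, -0.6]
opening: 0.0185
gripper_force: 58.6
```

```bash
python3 -m creep '{"linear":[[0,0,0.05],[0,0,0.05],[0,0,0],[0,0,0]],"angular":[[0,0,0],[0,0,0],[0,0,0],[0,0,0]],"jaw":[1,1,1,1]}' 60
```

```text
time_s: 21.52
eef_pos: [0.5183, 0.0709, 0.1288]
tcp_rot: [0.02, 0.739, 0.673, -0.022]
contact_force: [-2.9, 0.9, 14.5]
opening: 0.0185
gripper_force: 60.8
```

Contact. I'll ease off 1 mm and release.

```bash
python3 -m creep '{"linear":[[0,0,-0.03],[0,0,0],[0,0,0],[0,0,0],[0,0,0],[0,0,0],[0,0,0],[0,0,0],[0,0,0]],"angular":[[0,0,0],[0,0,0],[0,0,0],[0,0,0],[0,0,0],[0,0,0],[0,0,0],[0,0,0],[0,0,0]],"jaw":[1,1,-0.6,-0.6,-0.6,-1,-1,-1,-1]}' 20
python3 -m creep '{"linear":[[0,0,-0.2],[0,0,-0.5],[0,0,-0.8],[0,0,-0.8],[0,0,-0.8],[0,0,-0.8],[0,0,-0.8],[0,-0.8,0],[0,-0.8,0],[0,-0.8,0]],"angular":[[0,0,0],[0,0,0],[0,0,0],[0,0,0],[0,0,0],[0,0,0],[0,0,0],[0,0,0],[0,0,0],[0,0,0]],"jaw":[-1,-1,-1,-1,-1,-1,-1,-1,-1,-1]}' 20
python3 -m creep '{"linear":[[0.8,0,0],[0.8,0,0],[0.8,0,0],[0.8,0,0],[0.8,0,0],[0.8,0,0],[0.8,0,0],[0.8,0,0],[0.8,0,0],[0,0,0]],"angular":[[0,0,0],[0,0,0],[0,0,0],[0,0,0],[0,0,0],[0,0,0],[0,0,0],[0,0,0],[0,0,0],[0,0,0]],"jaw":[-1,-1,-1,-1,-1,-1,-1,-1,-1,-1]}' 20
python3 - <<'E'
from h import *
a,D=snap("top"); b,D2=snap("side")
A1=cv2.resize(a[190:270,120:280],(640,320),interpolation=cv2.INTER_CUBIC); B1=cv2.resize(b[140:210,190:350],(640,280),interpolation=cv2.INTER_CUBIC)
cv2.imwrite("pics/f7.png",np.vstack([A1,B1])[:,:,::-1])
E
```

```text
time_s: 22.27
eef_pos: [0.518, 0.0707, 0.128]
tcp_rot: [0.02, 0.739, 0.673, -0.022]
contact_force: [-1.2, 0.0, -0.7]
opening: 0.0855
gripper_force: 0.0
time_s: 23.1
eef_pos: [0.4466, 0.0858, 0.2696]
tcp_rot: [0.02, 0.739, 0.673, -0.021]
contact_force: [0.0, 0.7, 0.4]
opening: 0.0852
gripper_force: 0.0
time_s: 23.93
eef_pos: [0.4669, 0.307, 0.2558]
tcp_rot: [0.02, 0.736, 0.676, -0.021]
contact_force: [-0.0, 1.4, -0.4]
opening: 0.0852
gripper_force: 0.0
```

View pics/f7.png

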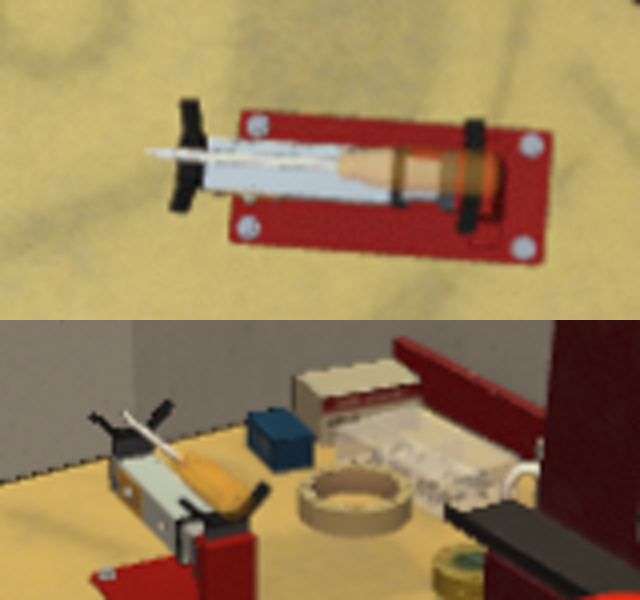

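The driver lies across both forks. In the side crop the blade crosses the sliding fork at (145,425) and the handle is in the fixed fork at (225,500). The handle looks blended in the top picture, so I'll check once more that it is at rest.

```bash
python3 - <<'E'
from h import *
np.set_printoptions(precision=4,suppress=True)
a,D=snap("top"); b,_=snap("side"); a2,D2=snap("top"); print("diff",np.abs(a.astype(int)-a2)[190:270,120:280].mean())
for y in(-.012,0,.02,.04,.06,.1,.14,.173,.19):
    q=proj("top",rest(-.001,y,.14)); print(y,[at_d("top",q+[0,k],D2)[2].round(3) for k in(-4,-2,0,2,4)])
A1=cv2.resize(a2[190:270,120:280],(640,320),interpolation=cv2.INTER_CUBIC); B1=cv2.resize(b[155:195,200:280],(560,280),interpolation=cv2.INTER_CUBIC)
cv2.imwrite("pics/f8.png",np.vstack([A1,np.pad(B1,((0,0),(0,80),(0,0)))])[:,:,::-1])
E
```

```text
diff 1.2515885416666668
-0.012 [np.float64(0.15), np.float64(0.151), np.float64(0.149), np.float64(0.145), np.float64(0.113)]
0 [np.float64(0.15), np.float64(0.151), np.float64(0.151), np.float64(0.15), np.float64(0.144)]
0.02 [np.float64(0.152), np.float64(0.152), np.float64(0.152), np.float64(0.148), np.float64(0.143)]
0.04 [np.float64(0.149), np.float64(0.15), np.float64(0.148), np.float64(0.147), np.float64(0.141)]
0.06 [np.float64(0.146), np.float64(0.147), np.float64(0.147), np.float64(0.144), np.float64(0.105)]
0.1 [np.float64(0.102), np.float64(0.136), np.float64(0.132), np.float64(0.101), np.float64(0.1)]
0.14 [np.float64(0.102), np.float64(0.131), np.float64(0.129), np.float64(0.102), np.float64(0.101)]
0.173 [np.float64(0.127), np.float64(0.128), np.float64(0.127), np.float64(0.127), np.float64(0.128)]
0.19 [np.float64(0.001), np.float64(0.003), np.float64(0.126), np.float64(0.001), np.float64(0.0)]
```

View pics/f8.png

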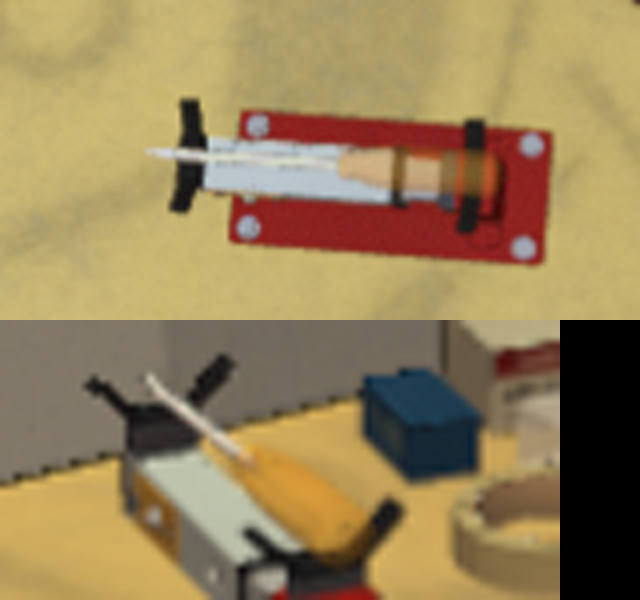

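At rest: the handle top over the fixed fork is at 0.151 m, matching the 125 mm floor plus the 26 mm handle. The blade sits in the sliding fork, and the pin tip shows bright in the brass plate at crop (153,515). Handing in.

```bash
python3 -c "
from workcell import *
print(close_job())"
```

```text
the job is handed in; nothing more can be done
None
```

The pin was pressed flush and the tube slid in about 62 mm until the pin locked it in the brass plate, with the push on the tube peaking near 13 N and the lock test near 15 N. The screwdriver now lies across both forks, nothing else was handled, and I handed the job in at about 24 s on the robot's clock.

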